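# Charge the bench tumbler and close it with its wing nut

### The arm

A 6-joint arm with a two-finger parallel gripper is mounted at the origin on a cart in front of the work surface, level with it; the furniture and walls round the work are solid. World frame = base frame: x ahead of the robot, y to its left, z up, the work surface at z = 0. Lengths are in m, angles in rad, forces in N, time in s.
With the tool pointing down it reaches from about 0.325 to 0.925 m from the base axis. Payload 3.1 kg.
Tool frame: the origin (TCP) lies on the centre line of the jaws, within the pads' length; the fingertips stand 25 mm ahead of it and the grasp point (between the pads) lies 6 mm ahead of it (tip_reach is the distance from the TCP to the fingertips, in m); z points along the fingers, y is the line along which they close (so a half turn about z gives the same grasp; the last joint's range is limited). The gripper opens to 85 mm and grips with 20 to 120 N. Pads are 22 mm wide; open, the fingers measure 114 mm over their backs; the gripper's body (76 mm by 85 mm) begins 54 mm behind the grasp point. The pads swing forward as they close: fully open they stand 13 mm farther back than shut.
Start: joints at [-1.221, 0.217, 1.613, -0, 1.311, -0.112], TCP at [0.278, -0.56, 0.256] pointing down, gripper open.
Joint ranges: [-2.75, 2.75], [-0.78, 2.1], [0.31, 2.55], [-1.13, 4.27], [0.13, 2.63], [-2.58, 2.58]. Speed limits (rad/s): [2.79, 2.79, 3.14, 3.14, 3.14, 3.14].

### API

Orientations are given as a unit quaternion [w, x, y, z].
In Python, from station import * gives the robot as it stands.
- The arm moves only by the tool step_arm, never from a script. Its argument "increments" is text: rows parted by semicolons, each of 7 numbers parted by spaces: the turn, a rotation vector about the world's x, y, z in rad, then the shift along the world's x, y, z in cm, then the closure in counts, from 0 (fully open) to 255 (shut). In form: rx ry rz tx ty tz grip; .... A call has 1 to 20 rows; each row is the pose to reach, as a shift and turn from the pose commanded when the call began; what a row does not reach only later rows make up. A row lasts 1/8 s, in which the tool goes at most 62.5 mm and 10.7 degrees, less where a joint would pass 70% of its speed; a pose out of reach is approached as far as the arm can. A call with a gripper value outside its range is refused whole. The fingers move at their own pace and stop on an object; the grip force is fixed at half the most. Time passes only in rows, so rows that repeat a pose let the fingers close. It gives the time, the measured TCP pose, the force, the opening and the grip force at its end, in the units of the state.
- get_obs(): the state, without advancing time (a new reading comes with each control period).
- get_image(name): name is "scene" or "top" or "wrist"; returns a dict with "img" (384x512x3 uint8, red, green, blue), "depth" (384x512 float32, m along the optical axis (not along the pixel's ray), 0 where there is no reading), "intrinsics" (3x3 intrinsics, pixels), "dist_coeffs" ([k1, k2, p1, p2, k3] as OpenCV has them; the pictures are not rectified), "cam_to_world" (4x4, takes a point from camera to world coordinates). Camera axes: x right, y up, looking along -z (the intrinsics and any distortion apply to the point x, -y, -z); pixel columns grow to the right and rows downward; lengths in m; the calibration is good to about 2 mm. A picture is of the moment at which its call begins.
- close_job(): hands the job in; it is judged then, once.
Trained networks look in the newest picture that a camera, given by its name, has taken for a name from the list of things; names that differ only in an ending like _2 or _b are one class to them, and where a whole thing is asked for, a point or a joint stands for the part that bears it (a point fixed in the world has none). Each returns a list of dicts, best first, with "p" (0 to 1); they miss things now and then, are a little off and sometimes report something else, mostly with a low value. They report only what shows in the picture. A call takes as long as a camera call.
- look_for(camera, label): "bbox" ([left, top, right, bottom] in pixels, round what is visible of it).
- trace(camera, label): "pixels" (384x512 bool, what is visible of it) and "bbox" ([left, top, right, bottom] in pixels, round what is visible of it).
- place_of(camera, label): "point" ([column, row] in pixels: a listed point, or the origin of a listed thing).
The state is a dict: "time": time; "joints": joint angles; "joint_velocities": joint speeds; "joint_efforts": joint torques, N m; "position": TCP position; "tcp_rot": TCP orientation; "contact_force": force on the tool from outside, world axes, zero at the start; "torque": the same for the moment, N m; "grip_width": finger opening in m; "grip_force": force on a finger pad.
Only numpy, scipy, OpenCV 4.12 (cv2) and the standard library are available. Lean on these libraries where they do the work, as an engineer would, in place of code of your own. Each camera call takes 0.05 s, during which the arm holds its last target. There are 200 camera calls.

### The job

Charge the bench tumbler: tip the hexagonal bars out of the carrying chute into its bowl, add the loose hexagonal bars that lie on the bench, and stand the empty chute back upright on its rubber mat. With all the bars in, fit the cover over the centre stud so that the wing nut comes up through the slot and the cover sits flat on the rim, then spin the wing nut down clockwise until it is snug on the cover. Do not disturb the white tub, the tube rack, the timer or the tape roll.

Things in the scene. Friction and masses are not known exactly. Their poses are not given: they have to be found in the camera images.
- tumbler: fixed bench tumbler: grey base 165x150, 34 high, with an open round bowl on it: 202 outside and 190 inside at the rim, 165 inside at the floor; rim 125, floor 50 above the bench. A column 24 to 30 thick stands in its middle up to 118, with the stud and wing nut on it (top of the nut about 175 above the bench at the start). Origin under the centre, on the bench.
- bowl_rim (a point): point on the tumbler's axis at the height of the rim (125 above the bench)
- wing_nut: steel wing nut captive on the stud: straight wings 60 long (its x), 9 thick (y), 24 high, pinched across the 9 with the fingers down. Origin on the axis at the underside of the wings (152 above the bench at joint value 0), z up; a hub 18 across reaches 9 below. It sinks as it turns. Fingers opened wide can swing round it freely (wing tips 30 from the axis).
- nut_turn (a joint): turn of the wing nut, rad: grows clockwise seen from above (screwing down), sinking 12 mm a turn; starts between 0 and 0.5; the wings meet the boss plate of a seated cover at about 7.4 to 7.5 and the nut stops hard at 7.85, pressing the cover with some 10 to 20 N (snug). Friction 0.03 N m; stays where it is left.
- cover: loose round grey cover, 202 across, 0.16 kg, right way up; origin at the centre of the underside of its skirt (182 across, 8 deep, fits inside the bowl mouth), z up. Disc from 8 to 14 above the origin; on it a 92x92 boss plate up to 20, with a through slot 72 long (cover's x) by 24 wide (y): the wing nut passes only with its wings along the slot. Seated, the origin is 117 above the bench.
- cover_lug0 (a point): middle of the upright black grip lug at y = +74 on the cover: 12 thick along x, 40 long along y, from 14 to 48 above the cover's origin (this point: 34); axes as the cover's. A second one is at y = -74.
- cover_lug1 (a point): middle of the like lug at y = -74
- chute: loose aluminium carrying chute, a U channel 134 long (x), 80 wide (y, 72 inside), 0.20 kg: floor 4 thick, side walls 34 high, closed at +x, open mouth without a lip at -x. Origin at the centre of the underside. One to three bars lie across it at the start and slide or roll out when the mouth is tipped down about 50 degrees.
- chute_handle (a point): middle of the chute's handle, a black upright paddle over its middle on a fixed cross bar: 36 long (x), 12 thick (y), from 70 to 102 above the underside (this point: 86); pinched across the 12 with the fingers down or leaning along x; axes as the chute's. The cross bar below it is 14 wide and spans the channel from wall to wall, 62 to 70 above the underside
- chute_mouth (a point): middle of the floor's edge at the open mouth, x = -67 from the chute's origin
- mat: flat black rubber mat fixed on the bench, 200x150x3, the chute's place; origin at the centre of its underside
- bar1: loose steel hexagonal bar, 24 across flats (27.7 over corners), 60 long, 0.07 kg; origin at its centre (12 above what it lies on), its length along y; z points up out of a flat as it lies. Starts in the chute, lying across it
- bar2: loose steel hexagonal bar, 24 across flats (27.7 over corners), 60 long, 0.07 kg; origin at its centre (12 above what it lies on), its length along y; z points up out of a flat as it lies. Starts in the chute, lying across it; may be absent
- bar3: loose steel hexagonal bar, 24 across flats (27.7 over corners), 60 long, 0.07 kg; origin at its centre (12 above what it lies on), its length along y; z points up out of a flat as it lies. Starts in the chute, lying across it; may be absent
- bar4: loose steel hexagonal bar, 24 across flats (27.7 over corners), 60 long, 0.07 kg; origin at its centre (12 above what it lies on), its length along y; z points up out of a flat as it lies. Starts on the bench
- bar5: loose steel hexagonal bar, 24 across flats (27.7 over corners), 60 long, 0.07 kg; origin at its centre (12 above what it lies on), its length along y; z points up out of a flat as it lies. Starts on the bench; may be absent
- tub: bystander: white round tub standing on its orange lid, 87 across, 105 high; origin at the centre of its underside
- tube_rack: bystander: orange tube rack with tubes, 88x128x58; origin at the centre of its underside
- timer: bystander: small white bench timer, 70x66x18; origin at the centre of its underside
- tape: bystander: roll of masking tape lying flat, 104 across, 25 high; origin at the centre of its underside

How it is judged:
On the way, in this order (a step that is already met when the one before it is completed fails the run):
1. the chute is tipped mouth-down over the bowl (angle between chute's own z axis and vertical above 0.35 rad and horizontal distance between chute_mouth and bowl_rim below 0.13 m), for 0.05 s.
2. every bar lies in the bowl, below the rim (horizontal distance between each of bar1, bar2, bar3, bar4, bar5 and bowl_rim below 0.092 m and height (world z) of each of bar1, bar2, bar3, bar4, bar5 below 0.116 m), for 0.2 s.
3. the cover sits flat on the rim over the stud (horizontal distance between cover and bowl_rim below 0.007 m and z of cover in the frame of bowl_rim below -0.005 m and angle between cover's own z axis and vertical below 0.04 rad), for 0.2 s.
4. the wing nut is snug on the cover (value of joint nut_turn above 7.3 rad and contact force between wing_nut and cover above 2 N), for 0.2 s.
At the end, for the whole second after the job is handed in: all bars present in the bowl (within 92 mm of its axis, centres under 116 mm high); cover on the rim (7 mm off centre at most, level to 0.04 rad); nut past 7.3 rad and pressing the cover over 2 N; chute upright on the mat, centres within 50 mm; all at rest (all of step 2 and all of step 3 and all of step 4 and horizontal distance between chute and mat below 0.05 m and angle between chute's own z axis and vertical below 0.08 rad and height (world z) of chute below 0.012 m and linear speed of each of chute, cover below 0.02 m/s); the robot touches nothing.
It fails at once if the tub is moved more than 30 mm (distance of tub from where it was at the start of the episode above 0.03 m).
It fails at once if the tube rack is moved more than 30 mm (distance of tube_rack from where it was at the start of the episode above 0.03 m).
It fails at once if the timer is moved more than 30 mm (distance of timer from where it was at the start of the episode above 0.03 m).
It fails at once if the tape is moved more than 30 mm (distance of tape from where it was at the start of the episode above 0.03 m).
Of bar2, bar3, bar5 only 1 to 3 are there at a start; the rules pass over those that are not, and their reading is None.
At some moment in a run one of bar4, bar5, cover may be knocked a few centimetres aside while the robot is not near it.
It also fails if it takes over 210 s, if anything falls off the work surface, if the arm or the gripper's body presses on something with over 40 N, if the wrist force passes 120 N, or if a joint passes its speed limit or range.

## Working session

There is one attempt and no reset: what is moved stays moved. The work goes in short steps, Python scripts to look and compute and a tool call to move; the robot and the scene stay as the last step left them, time stands still between calls to the robot, and variables do not carry over. Pictures are saved under pics/ and viewed, at most 14 in all, crops included, and the job is handed in when it is done.

Besides the shell and the picture viewer there is one more tool, called in YAML: its name, and indented under it one key for each argument. step_arm: Moves the arm, as the interface text tells. Its arguments: {"type":"object","properties":{"increments":{"type":"string"}},"required":["increments"]}

```bash
mkdir -p pics; ls; cat > h.py <<'E'
from station import *
import numpy as np, cv2
def cam(n):
    return get_image(n)
def px2w(im,u,v,z=None,depth=None):
    K=np.array(im["intrinsics"],float);D=np.array(im["dist_coeffs"],float);T=np.array(im["cam_to_world"])
    p=cv2.undistortPoints(np.array([[[u,v]]],float),K,D)[0,0]
    d=np.array([p[0],-p[1],-1.0])
    if z is not None:
        w=T[:3,:3]@d; s=(z-T[2,3])/w[2]; return T[:3,3]+s*w
    if depth is None: depth=im["depth"][int(round(v)),int(round(u))]
    return T[:3,:3]@(d*depth)+T[:3,3]
def cloud(im,mask):
    vs,us=np.nonzero(mask&(im["depth"]>0))
    K=np.array(im["intrinsics"],float);D=np.array(im["dist_coeffs"],float);T=np.array(im["cam_to_world"])
    p=cv2.undistortPoints(np.stack([us,vs],1).astype(float)[:,None],K,D)[:,0]
    d=im["depth"][vs,us][:,None]
    return np.c_[p[:,0],-p[:,1],-np.ones(len(p))]*d@T[:3,:3].T+T[:3,3]
def save(im,name,s=1.5,crop=None):
    a=im["img"][:,:,::-1]
    if crop: a=a[crop[1]:crop[3],crop[0]:crop[2]]
    cv2.imwrite("pics/"+name,cv2.resize(a,None,fx=s,fy=s,interpolation=cv2.INTER_CUBIC))
E
python3 - <<'E'
from h import *
o=get_obs();print({k:np.round(v,3) for k,v in o.items()})
t=cam("top");save(t,"top1.png");s=cam("scene");save(s,"scene1.png")
for n,im in(("top",t),("scene",s)):
    print(n,np.round(im["cam_to_world"],3).tolist())
    for l in["tumbler","wing_nut","cover","cover_lug0","cover_lug1","chute","chute_handle","chute_mouth","mat","bar1","bar4","tub","tube_rack","timer","tape"]:
        r=place_of(n,l)
        print(l,[(np.round(q["point"]).tolist(),round(q["p"],2)) for q in r[:4]])
E
```

```text
pics
{'time': np.float64(0.0), 'joints': array([-1.221,  0.218,  1.615,  0.   ,  1.311, -0.112]), 'joint_velocities': array([-0.   , -0.002, -0.   ,  0.001, -0.   ,  0.001]), 'joint_efforts': array([ 1.0000e-03, -3.9685e+01, -3.0385e+01, -0.0000e+00,  1.0000e-02,
       -0.0000e+00]), 'position': array([ 0.278, -0.559,  0.255]), 'tcp_rot': array([-0.001,  0.973,  0.229, -0.   ]), 'contact_force': array([ 0.292, -0.378, -0.375]), 'torque': array([ 0.046, -0.013,  0.063]), 'grip_force': np.float64(0.0), 'grip_width': np.float64(0.086)}
top [[-0.025, 0.994, -0.103, 0.438], [-0.999, -0.028, -0.024, -0.05], [-0.027, 0.102, 0.994, 1.044], [0.0, 0.0, 0.0, 1.0]]
tumbler [([171.0, 216.0], 0.94), ([270.0, 235.0], 0.2)]
wing_nut [([154.0, 216.0], 0.46)]
cover [([362.0, 214.0], 0.78)]
cover_lug0 [([382.0, 233.0], 0.59)]
cover_lug1 [([382.0, 233.0], 0.59)]
chute [([261.0, 212.0], 0.67), ([213.0, 255.0], 0.55)]
chute_handle [([266.0, 213.0], 0.72)]
chute_mouth [([270.0, 239.0], 0.55), ([208.0, 153.0], 0.41)]
mat []
bar1 [([257.0, 197.0], 0.65), ([261.0, 219.0], 0.55), ([260.0, 209.0], 0.51), ([154
[... 471 characters left out ...]
)]
wing_nut [([270.0, 177.0], 0.69), ([175.0, 246.0], 0.65), ([269.0, 233.0], 0.28)]
cover [([180.0, 255.0], 0.68), ([286.0, 242.0], 0.21)]
cover_lug0 []
cover_lug1 []
chute [([261.0, 227.0], 0.79)]
chute_handle [([264.0, 210.0], 0.61), ([250.0, 218.0], 0.45)]
chute_mouth [([283.0, 240.0], 0.75)]
mat [([265.0, 237.0], 0.98)]
bar1 [([250.0, 223.0], 0.73), ([191.0, 210.0], 0.7), ([258.0, 225.0], 0.63), ([270.0, 175.0], 0.62)]
bar4 [([250.0, 223.0], 0.73), ([191.0, 210.0], 0.7), ([258.0, 225.0], 0.63), ([270.0, 175.0], 0.62)]
tub [([141.0, 217.0], 0.6)]
tube_rack [([293.0, 149.0], 0.58), ([284.0, 242.0], 0.43), ([264.0, 210.0], 0.25)]
timer [([247.0, 294.0], 0.86)]
tape [([213.0, 181.0], 0.91)]
```

View pics/top1.png

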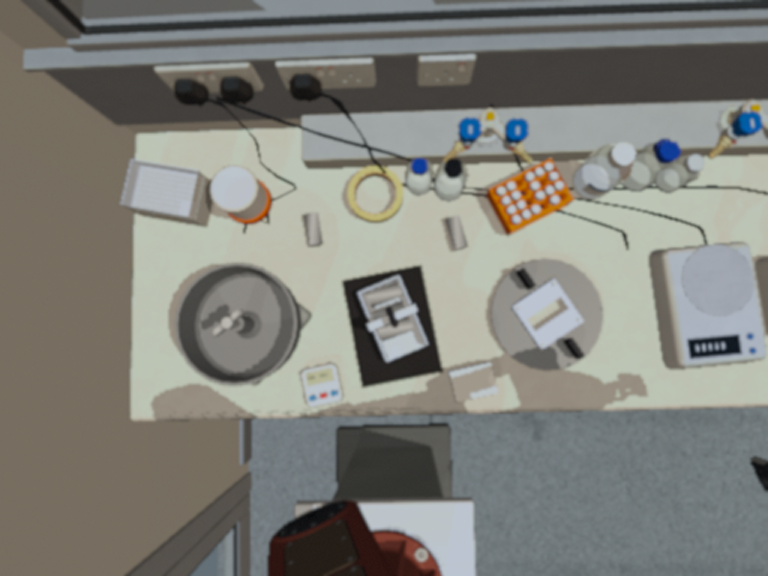

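View pics/scene1.png

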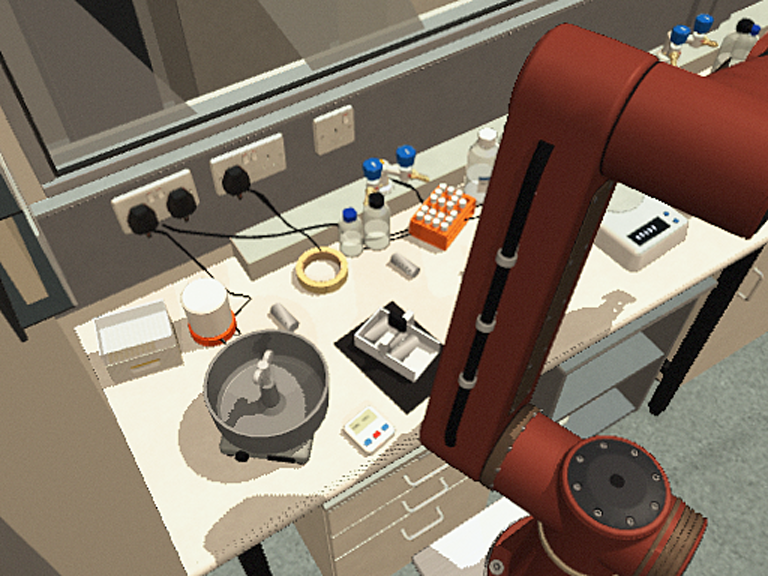

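The top picture shows the bowl at (240,322), the nut at (228,322), the chute on the mat at (393,318) and the cover at (546,313) with lugs at (525,279) and (572,348). Two loose bars lie at (313,229) and (456,233). The next step is to measure these with depth.

```bash
python3 - <<'E'
from h import *
t=cam("top")
H,W=t["depth"].shape
full=cloud(t,np.ones((H,W),bool))
ok=(t["depth"]>0); P=np.full((H,W,3),np.nan); P[ok]=full
np.save("P.npy",P)
def fit(name,box,zl,zh):
    a=P[box[1]:box[3],box[0]:box[2]].reshape(-1,3); m=(a[:,2]>zl)&(a[:,2]<zh); q=a[m]
    if len(q)<5: print(name,len(q));return
    r=cv2.minAreaRect(q[:,:2].astype(np.float32)); 
    C=np.cov(q[:,:2].T);w,v=np.linalg.eigh(C);
    print(name,len(q),"mean",np.round(q.mean(0),4),"rectc",np.round(r[0],4),"size",np.round(r[1],3),"axisdeg",round(np.degrees(np.arctan2(v[1,1],v[0,1]))%180,1),"sd",np.round(np.sqrt(w),4))
fit("bench",(240,110,250,120),-1,1)
fit("rim",(110,170,205,260),.118,.135)
fit("bowl",(110,170,205,260),.10,.135)
fit("nut",(125,190,185,240),.152,.185)
fit("barA",(195,135,222,172),.012,.04)
fit("barB",(290,135,320,172),.012,.04)
fit("mat",(225,175,295,260),.001,.0045)
fit("chutewalls",(225,175,295,260),.026,.045)
fit("handle",(225,175,295,260),.09,.115)
fit("crossbar",(225,175,295,260),.06,.08)
fit("chutefloor",(225,175,295,260),.005,.012)
fit("bars in chute",(225,175,295,260),.022,.034)
fit("boss",(320,165,410,255),.017,.025)
fit("disc",(320,165,410,255),.01,.0185)
fit("lugs",(320,165,410,255),.035,.06)
fit("lugA",(320,165,364,209),.03,.06)
fit("lugB",(364,209,410,255),.03,.06)
fit("tub",(135,105,185,155),.08,.12)
fit("tape",(225,105,275,152),.012,.04)
fit("rack",(320,100,390,160),.04,.08)
fit("timer",(195,235,235,275),.01,.03)
# chute height map
c=P[175:260:3,225:295:3,2]; print((np.nan_to_num(c)*1000).astype(int))
E
```

```text
bench 99 mean [0.7486 0.0136 0.0179] rectc [0.7486 0.0135] size [0.028 0.027] axisdeg 103.7 sd [0.0078 0.008 ]
rim 746 mean [0.4702 0.2332 0.1242] rectc [0.4708 0.2267] size [0.201 0.199] axisdeg 68.7 sd [0.0667 0.0684]
bowl 1152 mean [0.4716 0.2439 0.119 ] rectc [0.4708 0.2267] size [0.201 0.199] axisdeg 79.5 sd [0.0638 0.0668]
nut 152 mean [0.4703 0.225  0.1698] rectc [0.4713 0.2261] size [0.017 0.057] axisdeg 129.2 sd [0.0037 0.0159]
barA 210 mean [0.6435 0.1148 0.0214] rectc [0.644  0.1157] size [0.06  0.027] axisdeg 7.6 sd [0.0076 0.0176]
barB 214 mean [ 0.629  -0.1469  0.021 ] rectc [ 0.6299 -0.1476] size [0.06  0.028] axisdeg 13.4 sd [0.0076 0.0176]
mat 2185 mean [ 0.4596 -0.0226  0.0027] rectc [ 0.4648 -0.0198] size [0.191 0.23 ] axisdeg 2.3 sd [0.0576 0.0705]
chutewalls 591 mean [ 0.4902 -0.0215  0.0323] rectc [ 0.4771 -0.0302] size [0.134 0.086] axisdeg 17.5 sd [0.0248 0.0354]
handle 70 mean [ 0.4757 -0.0276  0.1037] rectc [ 0.4761 -0.0273] size [0.036 0.012] axisdeg 20.3 sd [0.0034 0.0104]
crossbar 163 mean [ 0.476  -0.0274  0.0729] rectc [ 0.476  -0.0274] size [0.014 0.08
[... 3541 characters left out ...]
 3   0   0  -2   5   2   2   2   6   3  35   1   2   1   7   3   5
    2   1   0   3   4   0]
 [ -3   0   2   2   0   1   5   0   1   2   2   2   4   1   2   1   3   2
    3   2   3   3   3   2]
 [  6  -4   0   0   0   6   2   3   3   4  -1   3   2  -1   1   0   3   3
    3   3   4   0   2   1]
 [ 13   3   0   2  -1   2  -1   4   2   2   3   2   3   3   3   3   0   4
    4   1   0   0   0  -1]
 [ 13   2   2   2   2   0   1   2   4   3   2   2   5   4   2   0   1  -2
    1   0   2   1  -1   0]
 [ 13  -1   2   0   1   0   1   4   3   8   0   0  -3   0  -2  -2  -2  -2
   -1   0   0   2  -2   0]
 [ 17   0   1   1   3  -2   2   1   1   1   0   4   0  -2   0   1   0  -1
    0   0  -1   0  -3   0]]
```

Everything is consistent with the given sizes: the rim is 200 across, the lugs are 148 apart and the handle is 36x12. The chute handle is at (0.476,-0.027) with yaw about 21°, so I'll grasp the chute now.

step_arm:
  increments: "0 0 -0.1 19.8 53.3 -5 0;0 0 -0.1 19.8 53.3 -5 0;0 0 -0.1 19.8 53.3 -5 0;0 0 -0.1 19.8 53.3 -5 0;0 0 -0.1 19.8 53.3 -5 0;0 0 -0.1 19.8 53.3 -5 0;0 0 -0.1 19.8 53.3 -5 0;0 0 -0.1 19.8 53.3 -5 0;0 0 -0.1 19.8 53.3 -5 0;0 0 -0.1 19.8 53.3 -5 0;0 0 -0.1 19.8 53.3 -5 0;0 0 -0.1 19.8 53.3 -10 0;0 0 -0.1 19.8 53.3 -13 0;0 0 -0.1 19.8 53.3 -15.1 0;0 0 -0.1 19.8 53.3 -15.1 0;0 0 -0.1 19.8 53.3 -15.1 255;0 0 -0.1 19.8 53.3 -15.1 255;0 0 -0.1 19.8 53.3 -15.1 255;0 0 -0.1 19.8 53.3 -15.1 255;0 0 -0.1 19.8 53.3 -15.1 255"

```text
time: 4.15
position: [0.4768, -0.0263, 0.1058]
tcp_rot: [-0.0, 0.984, 0.18, 0.0]
contact_force: [-1.1, 1.6, 3.2]
grip_width: 0.0109
grip_force: 61.3
```

step_arm:
  increments: "0 0 0 0 0 2 255;0 0 0 0 0 6 255;0 0 0 0 0 11 255;0 0 0 0 0 16 255;0 0 0 0 0 19 255;0 0 0.02 1.5 4 19 255;0 0 0.04 3 8 19 255;0 0 0.06 4.5 12 19 255;0 0 0.085 6 16 19 255;0 0 0.085 7.5 20 19 255;0 0 0.085 9 24 19 255;0 0 0.085 10.2 28 19 255;0 0 0.085 11.4 31.1 19 255;0 0 0.085 11.4 31.1 19 255;0 0 0.085 11.4 31.1 16 255;0 0 0.085 11.4 31.1 13.7 255;0 0 0.085 11.4 31.1 13.7 255;0 0 0.085 11.4 31.1 13.7 255"

```text
time: 6.4
position: [0.5906, 0.284, 0.2426]
tcp_rot: [0.0, 0.975, 0.221, 0.0]
contact_force: [-0.6, 0.7, -3.6]
grip_width: 0.011
grip_force: 60.4
```

```bash
python3 - <<'E'
from h import *
s=cam("scene");save(s,"scene2.png")
E
```

```text
(no output)
```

View pics/scene2.png

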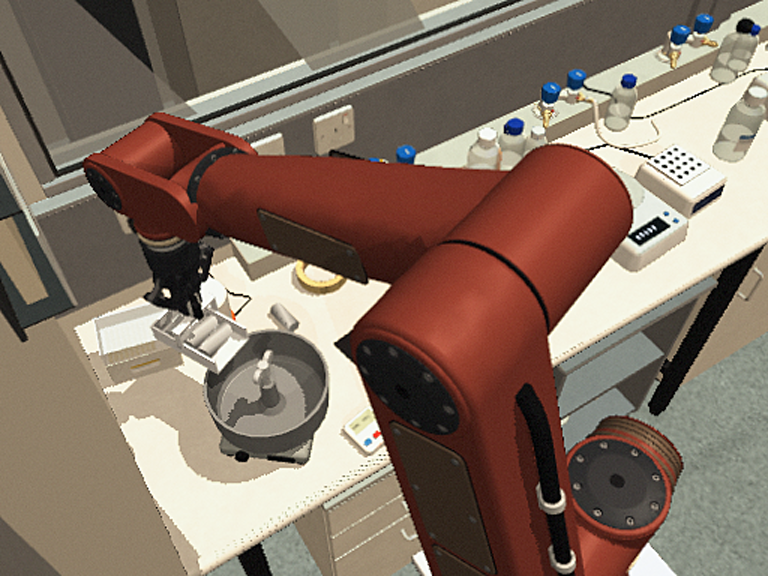

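The chute is held level beyond the bowl with its mouth at (228,352) over the far side, and bars are visible in it at (205,330). It is ready to tip.

step_arm:
  increments: "0.076 -0.157 0 -1.68 -0.81 1.01 255;0.152 -0.315 0 -3.5 -1.69 1.67 255;0.227 -0.472 0 -5.41 -2.6 1.98 255;0.303 -0.629 0 -7.32 -3.52 1.92 255;0.379 -0.786 0 -9.2 -4.43 1.49 255;0.439 -0.912 0 -10.63 -5.12 0.89 255;0.439 -0.912 0 -10.63 -5.12 0.89 255;0.439 -0.912 0 -10.63 -5.12 0.89 255;0.439 -0.912 0 -10.63 -5.12 0.89 255;0.439 -0.912 0 -10.63 -5.12 0.89 255;0.439 -0.912 0 -10.63 -5.12 0.89 255;0.439 -0.912 0 -10.63 -5.12 0.89 255;0.439 -0.912 0 -10.63 -5.12 0.89 255;0.439 -0.912 0 -10.63 -5.12 0.89 255"

```text
time: 8.2
position: [0.4842, 0.2333, 0.2511]
tcp_rot: [-0.108, 0.853, 0.194, 0.472]
contact_force: [-0.3, -0.2, -1.6]
grip_width: 0.0106
grip_force: 61.2
```

```bash
python3 - <<'E'
from h import *
s=cam("scene");save(s,"scene3.png",2.5,(40,120,340,340))
E
```

```text
(no output)
```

View pics/scene3.png

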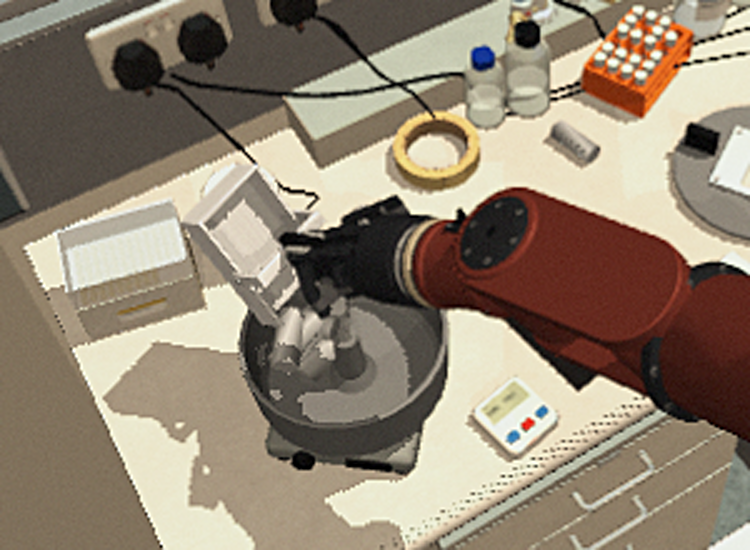

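The chute looks empty: the weight fell to about 2 N and bars show in the bowl at (300,345). I'll bring it up, level it and return it to the mat.

step_arm:
  increments: "0 0 0 0 0 3 255;0 0 0 0 0 6 255;-0.06 0.126 0 1.43 0.69 6.6 255;-0.136 0.283 0 3.31 1.6 7 255;-0.212 0.44 0 5.22 2.52 7.1 255;-0.287 0.597 0 7.13 3.43 6.8 255;-0.363 0.755 0 8.95 4.31 6.1 255;-0.439 0.912 0 10.63 5.12 5.1 255;-0.439 0.912 0 10.63 5.12 5.1 255;-0.439 0.912 0 10.63 5.12 5.1 255"

```text
time: 9.5
position: [0.5903, 0.2845, 0.3012]
tcp_rot: [-0.0, 0.975, 0.222, -0.0]
contact_force: [-0.0, -0.5, -1.5]
grip_width: 0.0108
grip_force: 61.0
```

step_arm:
  increments: "0 0 -0.085 -1.5 -5 0 255;0 0 -0.085 -3.5 -10 0 255;0 0 -0.085 -5.5 -15 0 255;0 0 -0.085 -7.5 -20 0 255;0 0 -0.085 -9.5 -25 0 255;0 0 -0.085 -10.5 -28.5 0 255;0 0 -0.085 -11.4 -31.1 0 255;0 0 -0.085 -11.4 -31.1 0 255;0 0 -0.085 -11.4 -31.1 -5 255;0 0 -0.085 -11.4 -31.1 -10 255;0 0 -0.085 -11.4 -31.1 -14 255;0 0 -0.085 -11.4 -31.1 -16.5 255;0 0 -0.085 -11.4 -31.1 -17.5 255;0 0 -0.085 -11.4 -31.1 -17.9 255;0 0 -0.085 -11.4 -31.1 -17.9 255"

```text
time: 11.38
position: [0.4775, -0.0265, 0.1245]
tcp_rot: [0.0, 0.984, 0.18, 0.001]
contact_force: [0.4, -0.8, -2.0]
grip_width: 0.0112
grip_force: 61.0
```

```bash
python3 - <<'E'
from h import *
o=get_obs();print({k:np.round(o[k],4) for k in("position","tcp_rot","contact_force")})
t=cam("top");save(t,"top2.png",2.0,(100,90,420,280))
P=cloud(t,np.ones((384,512),bool));d=np.hypot(P[:,0]-.4708,P[:,1]-.2267)
for a in range(0,360,30):
    an=np.degrees(np.arctan2(P[:,1]-.2267,P[:,0]-.4708))%360
    m=(d<.08)&(d>.035)&(an>=a)&(an<a+30); print(a,m.sum(),np.round(np.percentile(P[m,2],[5,50,95]),3))
E
```

```text
{'position': array([ 0.4775, -0.0265,  0.1245]), 'tcp_rot': array([4.000e-04, 9.837e-01, 1.800e-01, 1.300e-03]), 'contact_force': array([ 0.4001, -0.8256, -2.038 ])}
0 242 [0.049 0.072 0.101]
30 212 [0.05  0.092 0.1  ]
60 152 [0.047 0.055 0.098]
90 143 [0.047 0.05  0.053]
120 193 [0.047 0.05  0.053]
150 195 [0.048 0.05  0.053]
180 193 [0.048 0.05  0.053]
210 198 [0.047 0.05  0.053]
240 196 [0.047 0.05  0.053]
270 190 [0.048 0.05  0.053]
300 191 [0.047 0.05  0.053]
330 205 [0.048 0.051 0.074]
```

View pics/top2.png

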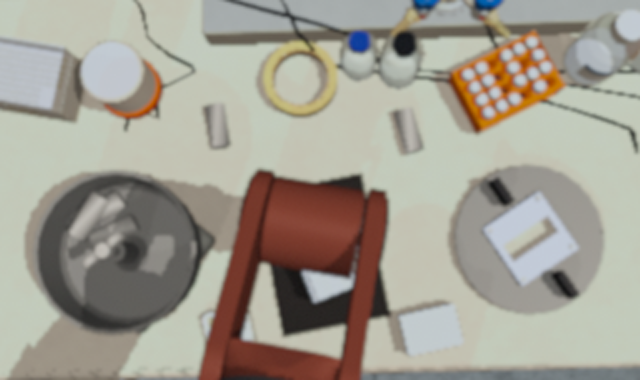

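Both loose bars at (217,126) and (407,130) and the cover at (527,238) have not moved. The poured bars lie in the bowl, with tops no higher than 0.101. I'll set the chute down, release it and move over bar A.

step_arm:
  increments: "0 0 0 0 0 -1 255;0 0 0 0 0 -1.7 255;0 0 0 0 0 -1.85 255;0 0 0 0 0 -1.85 255;0 0 0 0 0 -1.85 0;0 0 0 0 0 -1.85 0;0 0 0 0 0 -1.85 0;0 0 0 0 0 -1.85 0;0 0 0 0 0 2 0;0 0 0 0 0 6 0;0 0 -0.1 5 5 6 0;0 0 -0.23 10 10 6 0;0 0 -0.23 16.8 14.3 4 0;0 0 -0.23 16.8 14.3 1 0;0 0 -0.23 16.8 14.3 0 0;0 0 -0.23 16.8 14.3 0 0"

```text
time: 13.42
position: [0.6428, 0.1161, 0.1213]
tcp_rot: [0.0, 0.998, 0.066, -0.002]
contact_force: [1.2, 0.6, -0.2]
grip_width: 0.0854
grip_force: 0.0
```

```bash
python3 - <<'E'
from h import *
o=get_obs();print({k:np.round(o[k],4) for k in("position","tcp_rot","contact_force","grip_width")})
t=cam("top");w=cam("wrist");save(w,"w1.png",1.2)
P=cloud(t,np.ones((384,512),bool))
def f(n,c,r,zl,zh):
    q=P[(np.hypot(P[:,0]-c[0],P[:,1]-c[1])<r)&(P[:,2]>zl)&(P[:,2]<zh)]
    if len(q)<5: print(n,len(q));return
    x=cv2.minAreaRect(q[:,:2].astype(np.float32));print(n,len(q),np.round(q.mean(0),4),np.round(x[0],4),np.round(x[1],3),round(x[2],1))
f("handle",(.476,-.027),.05,.09,.115);f("cross",(.476,-.027),.06,.06,.08);f("barB",(.63,-.1476),.06,.012,.04)
Q=cloud(w,np.ones((384,512),bool)); P=Q
f("barA wrist",(.644,.1157),.06,.010,.04)
for n in["top","wrist"]:
    r=trace(n,"bar4");print(n,[(q["bbox"],round(q["p"],2)) for q in r[:3]])
E
```

```text
{'position': array([0.6428, 0.1161, 0.1213]), 'tcp_rot': array([ 2.000e-04,  9.978e-01,  6.600e-02, -2.100e-03]), 'contact_force': array([ 1.1873,  0.5825, -0.2137]), 'grip_width': np.float64(0.0854)}
handle 67 [ 0.4754 -0.028   0.104 ] [ 0.4754 -0.0281] [0.034 0.011] 21.8
cross 165 [ 0.4756 -0.0276  0.0728] [ 0.4708 -0.0296] [0.025 0.087] 20.7
barB 216 [ 0.6295 -0.1464  0.0213] [ 0.6299 -0.1477] [0.06  0.027] 14.1
barA wrist 2458 [0.6465 0.1179 0.0218] [0.6441 0.1176] [0.06  0.028] 8.4
top [([298.3, 143.2, 314.5, 164.9], 0.59)]
wrist [([237.6, 156.4, 272.3, 239.3], 0.84)]
```

View pics/w1.png

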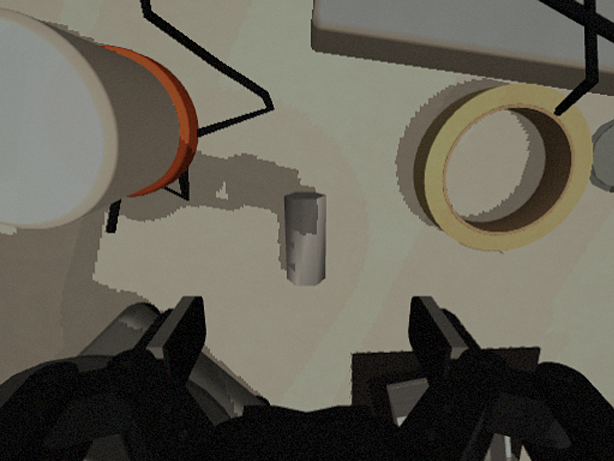

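The chute stands upright where it was, at (0.4755,-0.028). The wrist view shows bar A at (305,238) between the jaws, so I'll grasp it and drop it in the bowl on the near side.

step_arm:
  increments: "0 0 0 0.1 0.1 -5 0;0 0 0 0.1 0.1 -8.5 0;0 0 0 0.1 0.1 -9.4 0;0 0 0 0.1 0.1 -9.4 0;0 0 0 0.1 0.1 -9.4 255;0 0 0 0.1 0.1 -9.4 255;0 0 0 0.1 0.1 -9.4 255;0 0 0 0.1 0.1 -9.4 255;0 0 0 0.1 0.1 -9.4 255;0 0 0 0.1 0.1 -4 255;0 0 0 0.1 0.1 2 255;0 0 0 0.1 0.1 8 255;0 0 0 0.1 0.1 8 255"

```text
time: 15.25
position: [0.6499, 0.1179, 0.2109]
tcp_rot: [-0.0, 0.998, 0.066, 0.007]
contact_force: [1.0, 0.0, -1.5]
grip_width: 0.0238
grip_force: 59.4
```

step_arm:
  increments: "0 0 -0.1 -5 1 0 255;0 0 -0.25 -10 2.5 0 255;0 0 -0.4 -15 4 0 255;0 0 -0.48 -19.5 5 0 255;0 0 -0.48 -19.5 5 0 255;0 0 -0.48 -19.5 5 0 255;0 0 -0.48 -19.5 5 -3 255;0 0 -0.48 -19.5 5 -4.8 255;0 0 -0.48 -19.5 5 -4.8 255;0 0 -0.48 -19.5 5 -4.8 255;0 0 -0.48 -19.5 5 -4.8 140;0 0 -0.48 -19.5 5 -4.8 140;0 0 -0.48 -19.5 5 -4.8 140;0 0 -0.48 -19.5 5 0 140;0 0 -0.48 -19.5 5 3 140;0 0 -0.48 -19.5 5 3 140"

```text
time: 17.25
position: [0.4527, 0.168, 0.2367]
tcp_rot: [-0.001, 0.985, -0.173, 0.003]
contact_force: [-0.2, 0.8, -0.4]
grip_width: 0.0384
grip_force: 0.0
```

step_arm:
  increments: "0 0 0.1 3 -5 0 0;0 0 0.25 6.5 -10 0 0;0 0 0.4 9.5 -16 0 0;0 0 0.586 13 -22 0 0;0 0 0.586 16 -28 0 0;0 0 0.586 18 -31.6 0 0;0 0 0.586 18 -31.6 -6 0;0 0 0.586 18 -31.6 -11 0;0 0 0.586 18 -31.6 -11 0;0 0 0.586 18 -31.6 -11 0"

```text
time: 18.5
position: [0.6311, -0.1485, 0.124]
tcp_rot: [0.0, 0.993, 0.119, 0.0]
contact_force: [0.5, -0.3, 0.1]
grip_width: 0.0853
grip_force: 0.0
```

```bash
cat >> h.py <<'E'
def fr(P,n,c,r,zl,zh):
    q=P[(np.hypot(P[:,0]-c[0],P[:,1]-c[1])<r)&(P[:,2]>zl)&(P[:,2]<zh)]
    if len(q)<5: print(n,len(q));return
    x=cv2.minAreaRect(q[:,:2].astype(np.float32));w,v=np.linalg.eigh(np.cov(q[:,:2].T))
    print(n,len(q),np.round(q.mean(0),4),np.round(x[0],4),np.round(x[1],3),"axis",round(np.degrees(np.arctan2(v[1,1],v[0,1]))%180,1))
A=np.ones((384,512),bool)
def bowl(P):
    d=np.hypot(P[:,0]-.4708,P[:,1]-.2267);an=np.degrees(np.arctan2(P[:,1]-.2267,P[:,0]-.4708))%360
    for a in range(0,360,30):
        m=(d<.08)&(d>.035)&(an>=a)&(an<a+30); print(a,m.sum(),np.round(np.percentile(P[m,2],[5,50,95]),3) if m.sum()>5 else "")
E
python3 - <<'E'
from h import *
o=get_obs();print({k:np.round(o[k],4) for k in("position","tcp_rot","contact_force","grip_width")})
t=cam("top");w=cam("wrist");Q=cloud(w,A);fr(Q,"barB wrist",(.63,-.1475),.07,.010,.04)
bowl(cloud(t,A))
save(t,"top3.png",2.5,(100,150,250,280))
E
```

```text
{'position': array([ 0.6311, -0.1485,  0.124 ]), 'tcp_rot': array([2.000e-04, 9.929e-01, 1.188e-01, 5.000e-04]), 'contact_force': array([ 0.531 , -0.2591,  0.1461]), 'grip_width': np.float64(0.0853)}
barB wrist 2393 [ 0.6317 -0.1456  0.0218] [ 0.6293 -0.1458] [0.06  0.027] axis 14.4
0 246 [0.049 0.073 0.1  ]
30 211 [0.05  0.093 0.1  ]
60 151 [0.049 0.054 0.098]
90 143 [0.047 0.05  0.053]
120 194 [0.047 0.05  0.053]
150 199 [0.047 0.05  0.053]
180 190 [0.047 0.05  0.053]
210 187 [0.047 0.052 0.075]
240 206 [0.048 0.067 0.076]
270 189 [0.048 0.051 0.075]
300 193 [0.047 0.05  0.052]
330 201 [0.048 0.05  0.073]
```

View pics/top3.png

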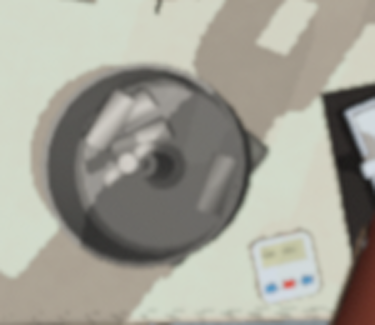

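The bar at (215,183) in the crop is bar A, lying on the bowl floor, and the three poured bars are at (125,125). Next is bar B.

step_arm:
  increments: "0 0 0 0 0.2 -5 0;0 0 0 0 0.2 -8.5 0;0 0 0 0 0.2 -9.4 0;0 0 0 0 0.2 -9.4 0;0 0 0 0 0.2 -9.4 255;0 0 0 0 0.2 -9.4 255;0 0 0 0 0.2 -9.4 255;0 0 0 0 0.2 -9.4 255;0 0 0 0 0.2 -9.4 255;0 0 0 0 0.2 -4 255;0 0 0 0 0.2 2 255;0 0 0 0 0.2 8 255;0 0 0 0 0.2 8 255;0 0 0 0 0.2 8 255"

```text
time: 20.35
position: [0.6299, -0.1463, 0.2025]
tcp_rot: [-0.0, 0.993, 0.119, -0.001]
contact_force: [-0.0, -0.4, -1.8]
grip_width: 0.0242
grip_force: 59.4
```

step_arm:
  increments: "0 0 0.18 -2 5 0 255;0 0 0.36 -5 10 0 255;0 0 0.54 -8 15 0 255;0 0 0.72 -11 20 0 255;0 0 0.9 -15 25 0 255;0 0 1.08 -18 30 0 255;0 0 1.26 -20 34 0 255;0 0 1.41 -22.1 36.7 0 255;0 0 1.41 -22.1 36.7 0 255;0 0 1.41 -22.1 36.7 -3 255;0 0 1.41 -22.1 36.7 -4.8 255;0 0 1.41 -22.1 36.7 -4.8 255;0 0 1.41 -22.1 36.7 -4.8 255"

```text
time: 21.98
position: [0.4098, 0.2199, 0.1549]
tcp_rot: [-0.0, 0.68, 0.733, -0.0]
contact_force: [0.4, -0.6, -0.5]
grip_width: 0.0242
grip_force: 59.4
```

step_arm:
  increments: "0 0 0 0 0 0 140;0 0 0 0 0 0 140;0 0 0 0 0 0 140;0 0 0 0 0 5 140;0 0 0 0 0 9.5 140;0 0 -0.15 2 -6 9.5 0;0 0 -0.3 4 -12 9.5 0;0 0 -0.45 6 -18 9.5 0;0 0 -0.6 8 -24 9.5 0;0 0 -0.75 10 -30 9.5 0;0 0 -0.9 11.5 -36 9.5 0;0 0 -1.05 12.5 -42 9.5 0;0 0 -1.096 13.1 -46 6 0;0 0 -1.096 13.1 -48.65 2 0;0 0 -1.096 13.1 -48.65 0 0;0 0 -1.096 13.1 -48.65 0 0;0 0 -1.096 13.1 -48.65 0 0"

```text
time: 24.1
position: [0.5416, -0.2654, 0.1568]
tcp_rot: [0.001, 0.962, 0.273, 0.001]
contact_force: [0.8, 0.0, 0.0]
grip_width: 0.0853
grip_force: 0.0
```

```bash
python3 - <<'E'
from h import *
o=get_obs();print({k:np.round(o[k],4) for k in("position","tcp_rot","contact_force","grip_width")})
t=cam("top");w=cam("wrist");P=cloud(t,A);Q=cloud(w,A)
bowl(P)
for n,X in(("top",P),("wrist",Q)):
    fr(X,n+" lugA",(.540,-.2655),.04,.028,.06);fr(X,n+" lugB",(.4143,-.344),.04,.028,.06)
fr(P,"nut",(.471,.227),.035,.16,.185);fr(P,"nut2",(.471,.227),.035,.15,.185)
fr(P,"rim",(.471,.227),.12,.118,.135)
m=(np.hypot(P[:,0]-.4708,P[:,1]-.2267)<.085)&(np.hypot(P[:,0]-.4708,P[:,1]-.2267)>.04);print("max in bowl",np.round(np.sort(P[m,2])[-8:],3))
save(t,"top4.png",2.5,(100,150,250,280))
E
```

```text
{'position': array([ 0.5416, -0.2654,  0.1568]), 'tcp_rot': array([8.000e-04, 9.620e-01, 2.731e-01, 9.000e-04]), 'contact_force': array([0.831 , 0.023 , 0.0157]), 'grip_width': np.float64(0.0853)}
0 242 [0.048 0.073 0.1  ]
30 213 [0.051 0.092 0.1  ]
60 150 [0.048 0.054 0.096]
90 141 [0.047 0.05  0.053]
120 193 [0.047 0.05  0.053]
150 169 [0.048 0.064 0.076]
180 199 [0.048 0.069 0.075]
210 205 [0.048 0.057 0.075]
240 206 [0.048 0.068 0.076]
270 188 [0.048 0.051 0.074]
300 188 [0.047 0.05  0.053]
330 205 [0.047 0.05  0.074]
top lugA 13 [ 0.5517 -0.2543  0.0437] [ 0.552  -0.2544] [0.006 0.01 ] axis 162.5
top lugB 0
wrist lugA 737 [ 0.5415 -0.2629  0.0473] [ 0.5397 -0.264 ] [0.039 0.012] axis 31.8
wrist lugB 343 [ 0.4277 -0.3341  0.0433] [ 0.4246 -0.336 ] [0.018 0.012] axis 33.5
nut 137 [0.4705 0.2254 0.1714] [0.4711 0.2265] [0.017 0.056] axis 129.6
nut2 152 [0.4703 0.225  0.17  ] [0.4703 0.2265] [0.017 0.057] axis 129.4
rim 743 [0.4703 0.2332 0.1242] [0.4704 0.2267] [0.2   0.199] axis 69.0
max in bowl [0.102 0.102 0.102 0.102 0.102 0.102 0.102 0.104]
```

View pics/top4.png

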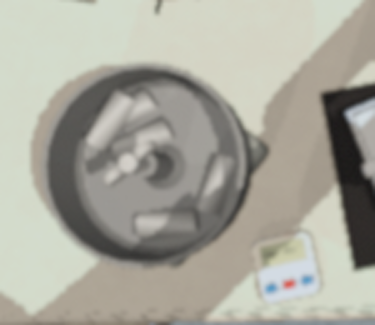

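All five bars lie in the bowl and the cover has not moved. I'll pinch lug A and lift.

step_arm:
  increments: "0 0 0 0 0.1 -5 0;0 0 0 0 0.1 -9 0;0 0 0 0 0.1 -11.1 0;0 0 0 0 0.1 -11.1 0;0 0 0 0 0.1 -11.1 0;0 0 0 0 0.1 -11.1 255;0 0 0 0 0.1 -11.1 255;0 0 0 0 0.1 -11.1 255;0 0 0 0 0.1 -11.1 255;0 0 0 0 0.1 -11.1 255;0 0 0 0 0.1 -11.1 255;0 0 0 0 0.1 -10 255;0 0 0 0 0.1 -8 255;0 0 0 0 0.1 -4 255;0 0 0 0 0.1 2 255;0 0 0 0 0.1 7 255;0 0 0 0 0.1 10.5 255;0 0 0 0 0.1 10.5 255;0 0 0 0 0.1 10.5 255"

```text
time: 26.58
position: [0.5397, -0.2645, 0.2591]
tcp_rot: [-0.001, 0.962, 0.272, -0.001]
contact_force: [-0.6, -0.3, -2.6]
grip_width: 0.0109
grip_force: 59.4
```

step_arm:
  increments: "0 0 0.02 0 3 0 255;0 0 0.04 0 7 0 255;0 0 0.06 0 12 0 255;0 0 0.08 0 17 0 255;0 0 0.1 0 22 0 255;0 0 0.12 0 27 0 255;0 0 0.136 0 32 0 255;0 0 0.136 0 37 0 255;0 0 0.136 0 42 0 255;0 0 0.136 -0.5 47 0 255;0 0 0.136 -1 51 0 255;0 0 0.136 -1.2 53 0 255;0 0 0.136 -1.2 53.7 0 255;0 0 0.136 -1.2 53.7 0 255;0 0 0.136 -1.2 53.7 0 255;0 0 0.136 -1.2 53.7 0 255"

```text
time: 28.58
position: [0.5289, 0.2709, 0.2603]
tcp_rot: [0.0, 0.942, 0.336, 0.0]
contact_force: [0.5, 0.2, -2.4]
grip_width: 0.0109
grip_force: 59.4
```

```bash
python3 - <<'E'
from h import *
o=get_obs();print({k:np.round(o[k],4) for k in("position","tcp_rot","contact_force","grip_width")})
t=cam("top");P=cloud(t,A)
m=(np.hypot(P[:,0]-.47,P[:,1]-.22)<.13);z=P[m,2];print(np.histogram(z,bins=np.arange(.1,.34,.01)))
save(t,"top5.png",2.5,(90,130,290,300))
E
```

```text
{'position': array([0.5289, 0.2709, 0.2603]), 'tcp_rot': array([1.000e-04, 9.417e-01, 3.364e-01, 1.000e-04]), 'contact_force': array([ 0.4762,  0.1683, -2.4428]), 'grip_width': np.float64(0.0109)}
(array([  33,   27,  230,    1,    0,    0,    3,   47,    0,    0,    0,
          0, 2408, 3340,   48,   65,  170,   24,   61,   72,   45,   32,
         82]), array([0.1 , 0.11, 0.12, 0.13, 0.14, 0.15, 0.16, 0.17, 0.18, 0.19, 0.2 ,
       0.21, 0.22, 0.23, 0.24, 0.25, 0.26, 0.27, 0.28, 0.29, 0.3 , 0.31,
       0.32, 0.33]))
```

View pics/top5.png

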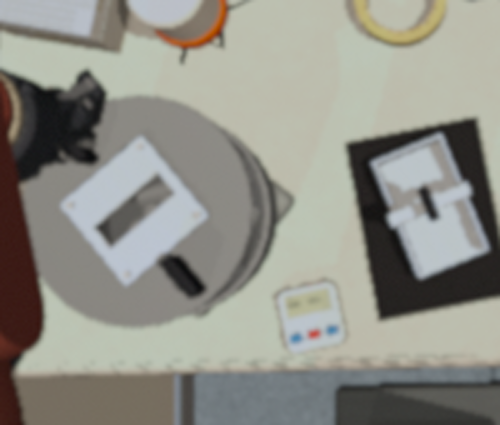

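The cover is held above the bowl with its slot at (135,210) and the free lug at (182,277). I'll measure its tilt, centre and yaw.

```bash
python3 - <<'E'
from h import *
t=cam("top");P=cloud(t,A)
m=(np.hypot(P[:,0]-.47,P[:,1]-.225)<.12)&(P[:,2]>.20)&(P[:,2]<.25);q=P[m]
keep=np.ones(len(q),bool)
for _ in range(6):
    c=np.linalg.lstsq(np.c_[q[keep,:2]-[.471,.2267],np.ones(keep.sum())],q[keep,2],rcond=None)[0]
    r=q[:,2]-np.c_[q[:,:2]-[.471,.2267],np.ones(len(q))]@c; keep=(r<.0025)&(r>-.006) if _ else (abs(r)<.008)
print("plane",np.round(c,4),keep.sum())
h=P[:,2]-np.c_[P[:,:2]-[.471,.2267],np.ones(len(P))]@c
near=np.hypot(P[:,0]-.471,P[:,1]-.2267)<.13
def rep(n,s):
    x=cv2.minAreaRect(P[s][:,:2].astype(np.float32));w,v=np.linalg.eigh(np.cov(P[s][:,:2].T))
    print(n,s.sum(),np.round(P[s].mean(0),4),np.round(x[0],4),np.round(x[1],3),round(x[2],1),round(np.degrees(np.arctan2(v[1,1],v[0,1]))%180,1))
b=near&(np.hypot(P[:,0]-.471,P[:,1]-.2267)<.068)&(h>.0035)&(h<.009);rep("boss",b)
d=near&(abs(h)<.009);rep("disc",d)
l=near&(h>.015)&(h<.045)&(P[:,0]<.45)&(P[:,1]<.24);rep("lugB",l)
# disc circle from edge points
pts=P[d][:,:2].astype(np.float32);hull=cv2.convexHull(pts)[:,0]
x=np.linalg.lstsq(np.c_[2*hull,np.ones(len(hull))],(hull**2).sum(1),rcond=None)[0];print("circle",x[:2],np.sqrt(x[2]+x[0]**2+x[1]**2))
E
```

```text
plane [0.0033 0.0028 0.2297] 4008
boss 1422 [0.4712 0.2231 0.2359] [0.4753 0.2197] [0.13  0.116] 31.9 39.5
disc 5716 [0.4675 0.2175 0.2314] [0.467  0.2186] [0.19  0.201] 45.7 134.3
lugB 154 [0.4142 0.1738 0.26  ] [0.4138 0.1755] [0.039 0.012] 38.9 39.3
circle [0.47126213 0.22246004] 0.10045397064599408
```

step_arm:
  increments: "0 0 0 0 0.35 -1 255;0 0 0 0 0.35 -2 255;0 0 0 0 0.35 -2.5 255;0 0 0 0 0.35 -2.5 255;0 0 0 0 0.35 -2.5 255;0 0 0 0 0.35 -2.5 255"

```text
time: 29.42
position: [0.5288, 0.2756, 0.2357]
tcp_rot: [-0.0, 0.941, 0.337, 0.0]
contact_force: [0.2, -0.6, -2.5]
grip_width: 0.0108
grip_force: 59.4
```

```bash
python3 - <<'E'
from h import *
t=cam("top");P=cloud(t,A)
h=P[:,2]-.205;r=np.hypot(P[:,0]-.471,P[:,1]-.2267)
pts=P[(r<.13)&(abs(h)<.009)][:,:2].astype(np.float32);print(np.round(np.median(P[(r<.09)&(abs(h)<.02)][:,2]),4))
hull=cv2.convexHull(pts)[:,0]
x=np.linalg.lstsq(np.c_[2*hull,np.ones(len(hull))],(hull**2).sum(1),rcond=None)[0];print("circle",x[:2],np.sqrt(x[2]+x[0]**2+x[1]**2))
fr(P[(P[:,0]<.45)&(P[:,1]<.24)],"lugB",(.414,.18),.04,.215,.25)
print(get_obs()["position"])
E
```

```text
0.2061
circle [0.47100149 0.22681161] 0.1002636405601979
lugB 152 [0.4145 0.178  0.2344] [0.4143 0.1798] [0.04  0.012] axis 38.6
[0.52877205 0.27555636 0.23570154]
```

step_arm:
  increments: "0 0 0 0 0 -1.5 255;0 0 0 0 0 -3 255;0 0 0 0 0 -4.5 255;0 0 0 0 0 -5.5 255;0 0 0 0 0 -6.3 255;0 0 0 0 0 -6.8 255;0 0 0 0 0 -7.2 255;0 0 0 0 0 -7.4 255;0 0 0 0 0 -7.4 255"

```text
time: 30.6
position: [0.5287, 0.2756, 0.1622]
tcp_rot: [0.0, 0.941, 0.337, 0.0]
contact_force: [-0.6, -1.1, 2.7]
grip_width: 0.0109
grip_force: 60.0
```

step_arm:
  increments: "0 0 0 0 0 0 0;0 0 0 0 0 0 0;0 0 0 0 0 0 0;0 0 0 0 0 0 0;0 0 0 0 0 4 0;0 0 0 0 0 9 0;0 0 0 2 2 11 0;0 0 0 4 4 11 0;0 0 0 4 4 11 0"

```text
time: 31.72
position: [0.5693, 0.3163, 0.2714]
tcp_rot: [-0.0, 0.941, 0.338, 0.0]
contact_force: [-1.3, -0.4, -0.8]
grip_width: 0.0854
grip_force: 0.0
```

```bash
python3 - <<'E'
from h import *
t=cam("top");P=cloud(t,A);r=np.hypot(P[:,0]-.471,P[:,1]-.2267)
q=P[(r<.098)&(P[:,2]>.122)&(P[:,2]<.1335)]
keep=np.ones(len(q),bool)
for _ in range(3):
    c=np.linalg.lstsq(np.c_[q[keep,:2]-[.471,.2267],np.ones(keep.sum())],q[keep,2],rcond=None)[0]
    keep=abs(q[:,2]-np.c_[q[:,:2]-[.471,.2267],np.ones(len(q))]@c)<.003
print("plane",np.round(c,4),keep.sum())
fr(P,"boss",(.471,.2267),.066,.1345,.141)
fr(P,"nut",(.471,.227),.04,.155,.185)
fr(P,"lugB",(.414,.18),.04,.15,.175);fr(P,"lugA",(.528,.2735),.04,.15,.175)
save(t,"top6.png",2.5,(90,130,290,300))
E
```

```text
plane [0.0009 0.0006 0.1315] 2824
boss 1163 [0.4708 0.2266 0.1379] [0.4706 0.2316] [0.123 0.121] axis 34.9
nut 151 [0.4703 0.225  0.17  ] [0.4706 0.2262] [0.017 0.057] axis 129.5
lugB 108 [0.4145 0.1788 0.1635] [0.4141 0.1797] [0.04  0.012] axis 40.2
lugA 108 [0.5279 0.2724 0.1635] [0.5281 0.2736] [0.04  0.013] axis 39.0
```

View pics/top6.png

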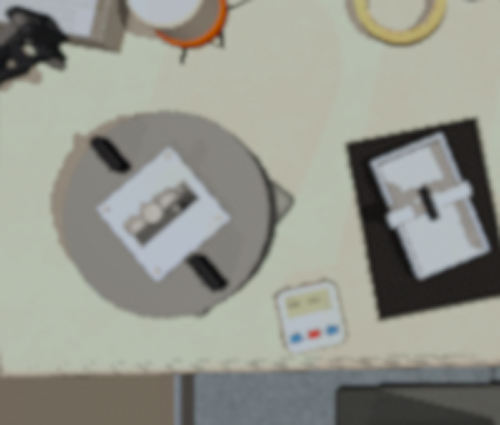

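The cover is seated flat: disc top at 0.1315, tilt about 0.001, and the nut shows through the slot at (155,212). I'll go over the nut and pinch it.

step_arm:
  increments: "0 0 0.18 -1 -1 0 100;0 0 0.36 -2 -2 0 100;0 0 0.54 -3.5 -3.3 0 100;0 0 0.72 -5 -4.6 0 100;0 0 0.9 -6.5 -6 0 100;0 0 1.08 -8 -7.5 0 100;0 0 1.26 -9.8 -9 0 100;0 0 1.44 -9.8 -9 0 100;0 0 1.57 -9.8 -9 0 100;0 0 1.57 -9.8 -9 0 100;0 0 1.57 -9.8 -9 -4 100;0 0 1.57 -9.8 -9 -7 100;0 0 1.57 -9.8 -9 -9.2 100;0 0 1.57 -9.8 -9 -9.2 100;0 0 1.57 -9.8 -9 -9.2 100;0 0 1.57 -9.8 -9 -9.2 255;0 0 1.57 -9.8 -9 -9.2 255;0 0 1.57 -9.8 -9 -9.2 255;0 0 1.57 -9.8 -9 -9.2 255;0 0 1.57 -9.8 -9 -9.2 255"

```text
time: 34.28
position: [0.4718, 0.2262, 0.1804]
tcp_rot: [0.001, 0.428, 0.904, 0.002]
contact_force: [3.5, 3.2, 2.9]
grip_width: 0.0073
grip_force: 61.6
```

```bash
python3 - <<'E'
from h import *
o=get_obs();print({k:np.round(v,4) for k,v in o.items()})
E
```

```text
{'time': np.float64(34.275), 'joints': array([ 3.1250e-01,  7.8600e-02,  1.9208e+00,  8.0000e-04,  1.1384e+00,
       -3.7460e-01]), 'joint_velocities': array([ 0.0007, -0.0015,  0.0013,  0.0006,  0.0007, -0.0014]), 'joint_efforts': array([-8.15400e-01, -2.95082e+01, -2.44339e+01, -5.59600e-01,
        1.09840e+00, -4.80000e-03]), 'position': array([0.4718, 0.2262, 0.1804]), 'tcp_rot': array([0.0011, 0.4278, 0.9039, 0.0016]), 'contact_force': array([3.5097, 3.1884, 2.9226]), 'torque': array([ 0.4837, -0.4491, -0.0256]), 'grip_force': np.float64(61.6043), 'grip_width': np.float64(0.0073)}
```

step_arm:
  increments: "0 0 -0.18 0.05 0.05 -0.034 255;0 0 -0.36 0.05 0.05 -0.069 255;0 0 -0.54 0.05 0.05 -0.103 255;0 0 -0.72 0.05 0.05 -0.138 255;0 0 -0.9 0.05 0.05 -0.172 255;0 0 -1.08 0.05 0.05 -0.206 255;0 0 -1.26 0.05 0.05 -0.241 255;0 0 -1.44 0.05 0.05 -0.275 255;0 0 -1.62 0.05 0.05 -0.31 255;0 0 -1.8 0.05 0.05 -0.344 255;0 0 -1.98 0.05 0.05 -0.378 255;0 0 -2.16 0.05 0.05 -0.413 255;0 0 -2.34 0.05 0.05 -0.447 255;0 0 -2.52 0.05 0.05 -0.482 255;0 0 -2.7 0.05 0.05 -0.516 255;0 0 -2.7 0.05 0.05 -0.516 255;0 0 -2.7 0.05 0.05 -0.516 255"

```text
time: 36.4
position: [0.4693, 0.2286, 0.1751]
tcp_rot: [-0.002, 0.976, -0.22, -0.003]
contact_force: [-4.7, 8.1, 7.1]
grip_width: 0.0075
grip_force: 62.3
```

```bash
python3 - <<'E'
from h import *
o=get_obs();print({k:np.round(o[k],4) for k in("position","joints","tcp_rot","contact_force","torque","grip_width")})
E
```

```text
{'position': array([0.4693, 0.2286, 0.1751]), 'joints': array([0.3152, 0.0858, 1.9241, 0.0072, 1.1339, 2.3261]), 'tcp_rot': array([-0.0023,  0.9755, -0.2198, -0.0026]), 'contact_force': array([-4.6649,  8.0984,  7.1337]), 'torque': array([ 1.4105,  0.7951, -0.0609]), 'grip_width': np.float64(0.0075)}
```

step_arm:
  increments: "0 0 0 0 0 0 100;0 0 0 -0.05 0.09 0 100;0 0 0 -0.05 0.09 4 100;0 0 0.185 -0.05 0.09 4 100;0 0 0.37 -0.05 0.09 4 100;0 0 0.555 -0.05 0.09 4 100;0 0 0.74 -0.05 0.09 4 100;0 0 0.925 -0.05 0.09 4 100;0 0 1.11 -0.05 0.09 4 100;0 0 1.295 -0.05 0.09 4 100;0 0 1.48 -0.05 0.09 4 100;0 0 1.665 -0.05 0.09 4 100;0 0 1.85 -0.05 0.09 4 100;0 0 2.035 -0.05 0.09 4 100;0 0 2.22 -0.05 0.09 4 100;0 0 2.405 -0.05 0.09 4 100;0 0 2.59 -0.05 0.09 4 100;0 0 2.775 -0.05 0.09 4 100;0 0 2.96 -0.05 0.09 4 100;0 0 3.12 -0.05 0.09 4 100"

```text
time: 38.9
position: [0.4699, 0.226, 0.2131]
tcp_rot: [-0.001, 0.227, 0.974, -0.001]
contact_force: [-0.2, -0.0, 0.4]
grip_width: 0.0519
grip_force: 0.0
```

step_arm:
  increments: "0 0 0.02 0 0 0 100;0 0 0.02 0 0 -2.5 100;0 0 0.02 0 0 -4 100;0 0 0.02 0 0 -4 100;0 0 0.02 0 0 -4 255;0 0 0.02 0 0 -4 255;0 0 0.02 0 0 -4 255;0 0 0.02 0 0 -4 255"

```text
time: 39.9
position: [0.4714, 0.2275, 0.1752]
tcp_rot: [0.001, 0.22, 0.975, 0.001]
contact_force: [-0.0, 1.3, 2.4]
grip_width: 0.0078
grip_force: 60.9
```

```bash
python3 - <<'E'
from h import *
o=get_obs();print({k:np.round(o[k],4) for k in("position","joints","tcp_rot","contact_force","torque","grip_width")})
E
```

```text
{'position': array([0.4714, 0.2275, 0.1752]), 'joints': array([ 3.1520e-01,  8.6200e-02,  1.9234e+00,  8.0000e-04,  1.1292e+00,
       -8.1200e-01]), 'tcp_rot': array([0.001 , 0.2201, 0.9755, 0.001 ]), 'contact_force': array([-0.0359,  1.3159,  2.3533]), 'torque': array([ 0.3092, -0.101 , -0.0016]), 'grip_width': np.float64(0.0078)}
```

step_arm:
  increments: "0 0 -0.18 0 0 -0.034 255;0 0 -0.36 0 0 -0.069 255;0 0 -0.54 0 0 -0.103 255;0 0 -0.72 0 0 -0.138 255;0 0 -0.9 0 0 -0.172 255;0 0 -1.08 0 0 -0.206 255;0 0 -1.26 0 0 -0.241 255;0 0 -1.44 0 0 -0.275 255;0 0 -1.62 0 0 -0.31 255;0 0 -1.8 0 0 -0.344 255;0 0 -1.98 0 0 -0.378 255;0 0 -2.16 0 0 -0.413 255;0 0 -2.34 0 0 -0.447 255;0 0 -2.52 0 0 -0.482 255;0 0 -2.7 0 0 -0.516 255;0 0 -2.88 0 0 -0.55 255;0 0 -3.06 0 0 -0.585 255;0 0 -3.1 0 0 -0.592 255;0 0 -3.1 0 0 -0.592 255;0 0 -3.1 0 0 -0.592 255"

```text
time: 42.4
position: [0.4702, 0.2282, 0.1691]
tcp_rot: [-0.001, 0.98, -0.2, -0.001]
contact_force: [-3.7, 4.4, 5.4]
grip_width: 0.0076
grip_force: 61.4
```

step_arm:
  increments: "0 0 0 0 0 0 100;0 0 0 0 0 0 100;0 0 0 0 0 4 100;0 0 0.185 0 0 4 100;0 0 0.37 0 0 4 100;0 0 0.555 0 0 4 100;0 0 0.74 0 0 4 100;0 0 0.925 0 0 4 100;0 0 1.11 0 0 4 100;0 0 1.295 0 0 4 100;0 0 1.48 0 0 4 100;0 0 1.665 0 0 4 100;0 0 1.85 0 0 4 100;0 0 2.035 0 0 4 100;0 0 2.22 0 0 4 100;0 0 2.405 0 0 4 100;0 0 2.59 0 0 4 100;0 0 2.775 0 0 4 100;0 0 2.96 0 0 4 100;0 0 3.12 0 0 4 100"

```text
time: 44.9
position: [0.4704, 0.2262, 0.2075]
tcp_rot: [-0.0, 0.208, 0.978, -0.001]
contact_force: [0.4, -0.2, 0.2]
grip_width: 0.0523
grip_force: 0.0
```

step_arm:
  increments: "0 0 0.02 0 0 0 100;0 0 0.02 0 0 -2.5 100;0 0 0.02 0 0 -3.9 100;0 0 0.02 0 0 -3.9 100;0 0 0.02 0 0 -3.9 255;0 0 0.02 0 0 -3.9 255;0 0 0.02 0 0 -3.9 255;0 0 0.02 0 0 -3.9 255"

```text
time: 45.9
position: [0.4714, 0.2276, 0.1702]
tcp_rot: [0.001, 0.201, 0.98, 0.001]
contact_force: [1.2, 2.1, 2.5]
grip_width: 0.0076
grip_force: 61.7
```

```bash
python3 - <<'E'
from h import *
o=get_obs();print({k:np.round(o[k],4) for k in("position","joints","tcp_rot","contact_force","torque","grip_width")})
E
```

```text
{'position': array([0.4714, 0.2276, 0.1702]), 'joints': array([ 3.1520e-01,  9.2700e-02,  1.9268e+00,  8.0000e-04,  1.1194e+00,
       -8.5210e-01]), 'tcp_rot': array([0.001 , 0.2006, 0.9797, 0.001 ]), 'contact_force': array([1.1664, 2.1218, 2.5373]), 'torque': array([ 0.2978, -0.0623,  0.0487]), 'grip_width': np.float64(0.0076)}
```

step_arm:
  increments: "0 0 -0.18 0 0 -0.034 255;0 0 -0.36 0 0 -0.069 255;0 0 -0.54 0 0 -0.103 255;0 0 -0.72 0 0 -0.138 255;0 0 -0.9 0 0 -0.172 255;0 0 -1.08 0 0 -0.206 255;0 0 -1.2 0 0 -0.229 255;0 0 -1.3 0 0 -0.248 255;0 0 -1.3 0 0 -0.248 255;0 0 -1.3 0 0 -0.248 255"

```text
time: 47.15
position: [0.4707, 0.2273, 0.1677]
tcp_rot: [-0.0, 0.752, 0.659, 0.0]
contact_force: [-1.0, 1.4, 5.8]
grip_width: 0.0073
grip_force: 62.1
```

```bash
python3 - <<'E'
from h import *
o=get_obs();print({k:np.round(o[k],4) for k in("position","joints","joint_efforts","tcp_rot","contact_force","torque","grip_width")})
E
```

```text
{'position': array([0.4707, 0.2273, 0.1677]), 'joints': array([3.1520e-01, 9.5700e-02, 1.9288e+00, 7.0000e-04, 1.1166e+00,
       4.4630e-01]), 'joint_efforts': array([ -0.9985, -29.0942, -25.7889,  -0.5155,  -0.4559,  -0.0666]), 'tcp_rot': array([-2.000e-04,  7.520e-01,  6.591e-01,  4.000e-04]), 'contact_force': array([-1.0037,  1.3933,  5.753 ]), 'torque': array([ 0.181 ,  0.4154, -0.0457]), 'grip_width': np.float64(0.0073)}
```

step_arm:
  increments: "0 0 -0.1 0 0 -0.019 255;0 0 -0.2 0 0 -0.038 255;0 0 -0.3 0 0 -0.057 255;0 0 -0.3 0 0 -0.057 255;0 0 -0.3 0 0 -0.057 255"

```text
time: 47.78
position: [0.4705, 0.2273, 0.1676]
tcp_rot: [-0.0, 0.842, 0.539, 0.0]
contact_force: [-3.4, 2.5, 8.2]
grip_width: 0.0076
grip_force: 62.5
```

```bash
python3 - <<'E'
from h import *
o=get_obs();print({k:np.round(o[k],4) for k in("position","joints","joint_efforts","contact_force","torque","grip_width")})
E
```

```text
{'position': array([0.4705, 0.2273, 0.1676]), 'joints': array([3.1530e-01, 9.5900e-02, 1.9288e+00, 9.0000e-04, 1.1168e+00,
       7.4630e-01]), 'joint_efforts': array([ -1.1847, -27.9998, -25.4185,  -0.5862,  -0.8805,  -0.074 ]), 'contact_force': array([-3.4167,  2.5042,  8.198 ]), 'torque': array([ 0.1374,  0.6121, -0.0498]), 'grip_width': np.float64(0.0076)}
```

step_arm:
  increments: "0 0 -0.08 0 0 0 255;0 0 -0.15 0 0 0 255;0 0 -0.15 0 0 0 255;0 0 -0.15 0 0 0 255"

```text
time: 48.28
position: [0.4705, 0.2274, 0.1676]
tcp_rot: [-0.0, 0.88, 0.475, 0.0]
contact_force: [-3.6, 1.8, 7.9]
grip_width: 0.0074
grip_force: 62.5
```

```bash
python3 - <<'E'
from h import *
o=get_obs();print({k:np.round(o[k],4) for k in("position","joints","joint_efforts","contact_force","torque","grip_width")})
E
```

```text
{'position': array([0.4705, 0.2274, 0.1676]), 'joints': array([3.1540e-01, 9.5900e-02, 1.9289e+00, 9.0000e-04, 1.1169e+00,
       8.9570e-01]), 'joint_efforts': array([ -1.4815, -28.0019, -25.4658,  -0.5835,  -0.9022,   0.101 ]), 'contact_force': array([-3.6094,  1.8331,  7.9367]), 'torque': array([0.2   , 0.6276, 0.0673]), 'grip_width': np.float64(0.0074)}
```

step_arm:
  increments: "0 0 -0.05 0 0 0 255;0 0 -0.1 0 0 0 255;0 0 -0.1 0 0 0 255"

```text
time: 48.65
position: [0.4704, 0.2274, 0.1675]
tcp_rot: [-0.0, 0.903, 0.431, -0.0]
contact_force: [-3.7, 1.3, 7.9]
grip_width: 0.0071
grip_force: 62.5
```

```bash
python3 - <<'E'
from h import *
o=get_obs();print({k:np.round(o[k],4) for k in("position","joints","joint_efforts","contact_force","torque","grip_width")})
E
```

```text
{'position': array([0.4704, 0.2274, 0.1675]), 'joints': array([3.1550e-01, 9.5900e-02, 1.9289e+00, 9.0000e-04, 1.1169e+00,
       9.9560e-01]), 'joint_efforts': array([ -1.6445, -28.0019, -25.4964,  -0.5816,  -0.9108,   0.2526]), 'contact_force': array([-3.6755,  1.3331,  7.8783]), 'torque': array([0.2669, 0.6132, 0.1989]), 'grip_width': np.float64(0.0071)}
```

step_arm:
  increments: "0 0 -0.06 0 0 0 255;0 0 -0.12 0 0 0 255;0 0 -0.12 0 0 0 255;0 0 -0.12 0 0 0 255"

```text
time: 49.15
position: [0.4704, 0.2274, 0.1676]
tcp_rot: [0.0, 0.926, 0.378, 0.0]
contact_force: [-3.3, 2.0, 8.3]
grip_width: 0.008
grip_force: 78.5
```

```bash
python3 - <<'E'
from h import *
o=get_obs();print({k:np.round(o[k],4) for k in("position","joints","joint_efforts","contact_force","torque","grip_width")})
E
```

```text
{'position': array([0.4704, 0.2274, 0.1676]), 'joints': array([ 3.1620e-01,  9.5800e-02,  1.9289e+00, -4.0000e-04,  1.1169e+00,
        1.1113e+00]), 'joint_efforts': array([ -3.0727, -27.8735, -25.4774,  -0.1644,  -0.8755,   1.4461]), 'contact_force': array([-3.2519,  1.9643,  8.2793]), 'torque': array([0.4022, 0.6397, 1.3989]), 'grip_width': np.float64(0.008)}
```

The nut has hit the hard stop at 1.4 N m. I'll release it, retreat and verify.

step_arm:
  increments: "0 0 0 0 0 0 100;0 0 0 0 0 0 100;0 0 0 0 0 0 100;0 0 0 0 0 3 100;0 0 0 0 0 8 100;0 0 0 0 0 12 100;0 0 0 0 -6 14 100;0 0 0 0 -12 14 100;0 0 0 0 -18 14 100;0 0 0 0 -24 14 100;0 0 0 0 -30 14 100;0 0 0 0 -36 14 100;0 0 0 0 -40 14 100;0 0 0 0 -40 14 100;0 0 0 0 -40 14 100"

```text
time: 51.02
position: [0.4703, -0.1728, 0.3057]
tcp_rot: [-0.001, 0.927, 0.374, -0.0]
contact_force: [-0.1, 0.6, -0.1]
grip_width: 0.0517
grip_force: 0.0
```

```bash
python3 - <<'E'
from h import *
t=cam("top");P=cloud(t,A);r=np.hypot(P[:,0]-.471,P[:,1]-.2267)
q=P[(r<.098)&(P[:,2]>.122)&(P[:,2]<.1345)]
c=np.linalg.lstsq(np.c_[q[:,:2]-[.471,.2267],np.ones(len(q))],q[:,2],rcond=None)[0];print("plane",np.round(c,4))
fr(P,"nut",(.471,.227),.04,.150,.185);fr(P,"nutlo",(.471,.227),.04,.143,.185)
fr(P,"lugB",(.414,.18),.04,.15,.175);fr(P,"lugA",(.528,.2735),.04,.15,.175)
fr(P,"handle",(.476,-.027),.05,.09,.115);fr(P,"cross",(.476,-.027),.06,.06,.08)
fr(P,"barleft",(.63,-.14),.06,.012,.04)
print(np.round(px2w(t,261.7,217,z=.003),4),get_obs()["contact_force"],get_obs()["position"])
save(t,"top7.png",1.5)
E
```

```text
plane [0.001  0.0005 0.1317]
nut 117 [0.4703 0.2251 0.1586] [0.4707 0.2256] [0.055 0.016] axis 50.7
nutlo 133 [0.47   0.2243 0.1572] [0.467  0.2223] [0.065 0.016] axis 50.3
lugB 110 [0.4144 0.1787 0.1633] [0.4141 0.1793] [0.039 0.013] axis 40.6
lugA 109 [0.5277 0.2721 0.1633] [0.5277 0.2737] [0.039 0.013] axis 40.2
handle 67 [ 0.4754 -0.028   0.1039] [ 0.4756 -0.0281] [0.034 0.011] axis 21.7
cross 164 [ 0.4755 -0.0274  0.0729] [ 0.4708 -0.0296] [0.025 0.087] axis 110.9
barleft 0
[ 0.4635 -0.0266  0.003 ] [ 0.61394938 -0.30773853  0.08673068] [ 0.47035392 -0.1722788   0.30570541]
```

View pics/top7.png

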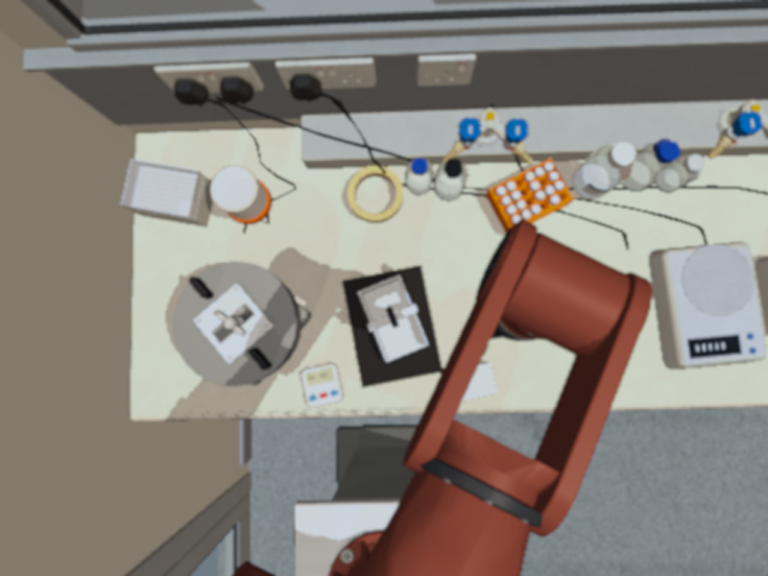

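The cover is level and centred, and the nut at (233,320) has turned 439° to its stop. The chute is upright on the mat at (393,318) and the bystanders have not moved. I'm handing in the job.

```bash
python3 -c "
from station import *
print(close_job())"
```

```text
the job is handed in; nothing more can be done
None
```

The job is handed in at about 51 s of the 210 s; no verdict came back, but my last measurements show all five bars in the bowl, the cover level and centred on the rim, the wing nut turned to its hard stop, and the chute upright about 12 mm from the mat's centre, with nothing else moved.

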